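# Put the charm paddle in the curing lamp and start the timer

### The arm

A 6-joint arm with a two-finger parallel gripper is mounted at the origin on the work surface. World frame = base frame: x ahead of the robot, y to its left, z up, the work surface at z = 0. Lengths are in m, angles in rad, forces in N, time in s.
With the tool pointing down it reaches from about 0.35 to 0.85 m from the base axis. Payload 8.1 kg.
Tool frame: the origin (TCP) lies at the very end of the fingers, on their centre line; the grasp point (between the pads) lies robot.hold_point_z behind it (robot.hold_point_z is the distance from the TCP to the grasp point, in m); z points along the fingers, y is the direction in which the jaws open and shut (so a half turn about z gives the same grasp; the last joint's range is limited). The gripper opens to 93 mm and grips with 3 to 60 N. Pads are 15 mm wide; open, the fingers measure 128 mm over their backs; the gripper's body (75 mm by 188 mm) begins 65 mm behind the grasp point.
Start: joints at [-1.414, 0.13, 1.488, -0, 1.523, -0.085], TCP at [0.144, -0.583, 0.219] pointing down, gripper open.
Joint ranges: [-2.96, 2.96], [-0.89, 2.26], [0.02, 2.5], [-1.34, 4.48], [0, 2.73], [-2.66, 2.66]. Speed limits (rad/s): [2.39, 2.39, 2.79, 3.14, 3.14, 3.14].

### API

Orientations are given as a rotation vector (axis times angle).
In Python, from plant import robot, cams gives the robot as it stands. The module is installed in compiled form; this text tells all that it offers.
- The arm moves only by the tool step_arm, never from a script. Its argument "deltas" is a list of rows, each an object with "offset": the shift along the tool's x, y, z in cm, a list of three; "roll": the turn about the tool's z in rad. In form: [{"offset": [x, y, z], "roll": roll}, ...]. A call has 1 to 12 rows; each row shifts and turns the commanded pose from where the row before left it, along the tool's axes as they then stand; what a row does not reach is not made up. A row lasts 1/8 s, in which the tool goes at most 62.5 mm and 10.7 degrees, less where a joint would pass 70% of its speed; a pose out of reach is approached as far as the arm can. A call with a gripper value outside its range is refused whole. "fingers" is the finger opening in cm, from 0 to 9.3, set as the call begins (left out, the last holds). The fingers move at their own pace and stop on an object; "grip_force" is the grip in N (left out, the last holds). Time passes only in rows, so rows that do not move let the fingers close. It gives the time, the measured TCP pose, the force and the opening at its end, in the units of the state.
- robot.read_state(): the state, without advancing time (a new reading comes with each control period).
- cams.read_camera(name): name is "side" or "top" or "wrist"; returns a dict with "pixels" (480x640x3 uint8, red, green, blue), "fx", "fy", "cx", "cy" (pixels), "extrinsics" (4x4, takes a point from world to camera coordinates). Camera axes: x right, y down, z forward; pixel columns grow to the right and rows downward; lengths in m; the calibration is good to about 2 mm. The wrist camera is an equidistant fisheye: a pixel r from the principal point sees the ray r / f radians off the axis. A picture is of the moment at which its call begins. There is no depth.
- robot.close_job(): hands the job in, once; it reports no verdict.
Trained networks look in a picture, given as the dict that the camera call returned (one of the last four; its "shot" number tells which), for a name from the list of things; names that differ only in an ending like _2 or _b are one class to them, and where a whole thing is asked for, a point or a joint stands for the part that bears it (a point fixed in the world has none). Each returns a list of dicts, best first, with "score" (0 to 1); they miss things now and then, are a little off and sometimes report something else, mostly with a low value. They report only what shows in the picture. A call takes as long as a camera call. They do not tell look-alikes from the thing itself.
- cams.boxes_of(picture, thing): "xy" ([column, row] in pixels, amid what is visible of it).
- cams.silhouettes(picture, thing): "mask" (480x640 bool, what is visible of it) and "xy" ([column, row] in pixels, amid what is visible of it).
- cams.pinpoint(picture, thing): "xy" ([column, row] in pixels: a listed point, or the origin of a listed thing).
The state is a dict: "t": time; "q": joint angles; "dq": joint speeds; "joint_torque": joint torques, N m; "tool_pos": TCP position; "orientation": TCP orientation; "force": force on the tool from outside, world axes, zero at the start; "wrist_torque": the same for the moment, N m; "opening": finger opening in m.
Only numpy, scipy, OpenCV 4.12 (cv2) and the standard library are available. Lean on these libraries where they do the work, as an engineer would, in place of code of your own. Each camera call takes 0.05 s, during which the arm holds its last target. There are 200 camera calls.

### The job

The charm paddle was parked handle-first under the low plywood riser. Draw it out by its bed and put it down, take it again by the handle and slide the bed, keeping it level and charm side up, into the front bay of the white curing lamp until it meets the stop (bed flush with the lamp's front). Only then turn the timer knob on top of the lamp clockwise to its stop and let it spring back; leave the paddle home in the lamp and the other things on the table where they are.

Things in the scene. Friction and masses are not known exactly. Their poses are not given: they have to be found in the camera images.
- paddle: charm paddle, loose, about 0.12 kg: an aluminium bed 60 long (x) x 50 wide (y) x 20 high mm with six small amber charms on top (fixed to it), and a straight wooden handle 16 wide x 22 high, 85 mm long, running from the bed's rear edge (x = -30) to x = -115. Origin: centre of the bed's underside; x points from handle to nose (front edge of the bed), z up. It starts flat on the table with the whole handle under the riser and the bed sticking out of the riser's front
- paddle_nose (a point): middle of the lower front edge of the paddle's bed, 30 mm ahead of the paddle's origin
- handle_mid (a point): a point on the handle's centre line, 11 mm above its underside, 52 mm behind the bed's rear edge; a good place to hold it
- handle_end (a point): free end of the handle, 115 mm behind the paddle's origin, 11 mm above the underside
- riser: low plywood riser shelf, fixed: roof 100 deep (x) x 130 wide (y), 6 thick, its underside 40 mm and top 46 mm above the table, two side boards 8 mm thick, open at front and back; a few thin red envelopes on it (up to 54 mm high). Origin: on the table under its centre; its front, where the bed sticks out, faces its own -x
- lamp: white box-shaped curing lamp, fixed: 170 deep (x) x 200 wide (y) x 86 high mm; its rounded upper half overhangs the lower by 3 mm all round. Origin: on the table under its centre; its front faces its own -x. The bay in the middle of the front is 66 wide, 44 high and 60 mm deep, has no floor (the table runs into it), and ends at a flat stop. With the bed's nose at the stop the bed's rear edge is flush with the lamp's front and the handle sticks out towards -x
- bay_mouth (a point): centre of the bay's mouth at table level, on the lamp's front face (lamp x = -85 mm)
- bay_stop (a point): centre of the foot of the stop wall in the bay (lamp x = -25 mm)
- timer_knob (a joint): timer knob's angle in rad: 0 at rest, grows clockwise seen from above, hard stop at 1.25 (72 degrees). A spring pulls it back to 0 with 0.012 N m at rest to 0.05 N m at the stop; let go, it is back within about a second
- knob_grip (a point): grip point of the timer knob, on its upright axis, 118 mm above the table, 10 mm in front of the lamp's centre. The grip is a grey bar 40 long x 12 wide, its sides 100 to 133 mm above the table; at rest it lies along the lamp's x (this point's x runs along the bar and turns with it). The lamp's top is at 86 mm, and a round grey plate under the knob reaches 89 mm
- glue: bystander: white glue bottle with yellow cap, upright, 34 diameter x 90 high; origin under its centre
- dropper: bystander: black dropper bottle, upright, 26 diameter x 70 high; origin under its centre
- carton: bystander: upright yellow carton 45 x 35 x 110 high; origin under its centre
- paper_plate: bystander: paper plate, 120 diameter x 16 high; origin under its centre
- jar: bystander: clear jar with white lid, 56 diameter x 60 high; origin under its centre
- scissors: bystander: scissors lying flat, about 165 long, 10 high, red handles; origin at the pivot, blades to +x
- mould: bystander: flat white mould block 85 x 55 x 12 high; origin under its centre
Not all that is in view belongs to the job. There is more than one size of the paddle; the one meant has the size given above.

How it is judged:
On the way, in this order (a step that is already met when the one before it is completed fails the run):
1. the paddle is drawn out: the handle's end is clear of the riser's front (x of handle_end in the frame of riser below -0.05 m), for 0.1 s.
2. the paddle is home in the lamp's bay, nose within 6 mm of the stop (x of paddle_nose in the frame of lamp between -0.031 and -0.015 m and y of paddle_nose in the frame of lamp between -0.02 and 0.02 m and x of handle_end in the frame of lamp below -0.1 m and height (world z) of paddle_nose below 0.012 m and angle between paddle's own z axis and vertical below 0.15 rad), for 0.2 s.
3. with the paddle home, the timer knob is turned to its stop (all of step 2 and value of joint timer_knob above 1.17 rad), for 0.1 s.
At the end, for the whole second after the job is handed in: the paddle lies flat on the table in the lamp's bay, bed first, nose within 6 mm of the stop, at rest; the timer knob has sprung back to rest (below 0.1 rad) (all of step 2 and value of joint timer_knob below 0.1 rad and linear speed of paddle below 0.02 m/s); the robot touches nothing.
It fails at once if the paddle is tipped more than 0.4 rad (23 degrees) from level (angle between paddle's own z axis and vertical above 0.4 rad).
It fails at once if the timer is turned past half (0.6 rad) while the paddle is not home (value of joint timer_knob above 0.6 rad and not (x of paddle_nose in the frame of lamp between -0.031 and -0.015 m and y of paddle_nose in the frame of lamp between -0.02 and 0.02 m and x of handle_end in the frame of lamp below -0.1 m and height (world z) of paddle_nose below 0.012 m and angle between paddle's own z axis and vertical below 0.15 rad)).
It fails at once if another thing on the table is shifted by more than 40 mm (distance of any of glue, dropper, carton, paper_plate, jar, scissors, mould from where it was at the start of the episode above 0.04 m).
It also fails if it takes over 64 s, if anything falls off the work surface, if the arm or the gripper's body presses on something with over 40 N, if the wrist force passes 120 N, or if a joint passes its speed limit or range.

## Working session

There is one attempt and no reset: what is moved stays moved. The work goes in short steps, Python scripts to look and compute and a tool call to move; the robot and the scene stay as the last step left them, time stands still between calls to the robot, and variables do not carry over. Pictures are saved under pics/ and viewed, about 8 in all and at most 12, crops included, and the job is handed in when it is done.

Besides the shell and the picture viewer there is one more tool, called after ">>>" by a JSON object that holds its "api" and its "payload". step_arm: Moves the arm, as the interface text tells. Its arguments: {"type":"object","properties":{"deltas":{"type":"array"},"fingers":{"type":"number"},"grip_force":{"type":"number"}},"required":["deltas"]}

```bash
mkdir -p pics
cat > h.py <<'E'
import numpy as np, cv2
from plant import robot, cams
def save(p,n): cv2.imwrite('pics/'+n,cv2.cvtColor(p['pixels'],cv2.COLOR_RGB2BGR))
def ray(p,xy):
    E=np.array(p['extrinsics']);R=E[:3,:3];c=-R.T@E[:3,3]
    return c,R.T@np.array([(xy[0]-p['cx'])/p['fx'],(xy[1]-p['cy'])/p['fy'],1])
def fray(p,xy):
    E=np.array(p['extrinsics']);R=E[:3,:3];c=-R.T@E[:3,3]
    u=np.array([(xy[0]-p['cx'])/p['fx'],(xy[1]-p['cy'])/p['fy']]);r=np.linalg.norm(u)+1e-12
    return c,R.T@np.array([*(u/r*np.sin(r)),np.cos(r)])
def onz(cr,z):
    c,d=cr;return c+d*(z-c[2])/d[2]
def meet(*crs):
    A=np.zeros((3,3));b=np.zeros(3)
    for c,d in crs:
        d=d/np.linalg.norm(d);P=np.eye(3)-np.outer(d,d);A+=P;b+=P@c
    x=np.linalg.solve(A,b)
    return x,[float(np.linalg.norm(np.cross(x-c,d/np.linalg.norm(d)))) for c,d in crs]
def proj(p,X):
    E=np.array(p['extrinsics']);v=E[:3,:3]@np.array(X)+E[:3,3]
    return np.array([p['fx']*v[0]/v[2]+p['cx'],p['fy']*v[1]/v[2]+p['cy']])
E
cat > a.py <<'E'
from h import *
np.set_printoptions(precision=4,suppress=True)
print(robot.hold_point_z,robot.read_state())
P={n:cams.read_camera(n) for n in('top','side','wrist')}
for n in P:
    save(P[n],n+'0.png'); print(n,P[n]['fx'],np.round(np.linalg.inv(P[n]['extrinsics'])[:3],3).tolist())
for t in ['paddle','paddle_nose','handle_mid','handle_end','riser','lamp','bay_mouth','bay_stop','knob_grip','timer_knob','glue','dropper','carton','paper_plate','jar','scissors','mould']:
    print(t)
    for n in('top','side'):
        for d in cams.pinpoint(P[n],t)[:3]:
            print('  ',n,round(d['score'],2),np.round(d['xy'],1),onz(ray(P[n],d['xy']),{'knob_grip':.118,'handle_mid':.011,'handle_end':.011}.get(t,0)))
E
python3 a.py
```

```text
0.0188 {'t': 0.0, 'q': array([-1.4144,  0.1312,  1.4893,  0.    ,  1.523 , -0.0854]), 'dq': array([ 0.0021, -0.0009, -0.0012, -0.0003,  0.    , -0.0005]), 'joint_torque': array([  0.0014, -55.9827, -49.1765,   0.0768,   0.0356,  -0.0002]), 'tool_pos': array([ 0.1436, -0.582 ,  0.2176]), 'orientation': array([-3.1168, -0.3787,  0.0001]), 'force': array([0.6512, 0.571 , 0.5285]), 'wrist_torque': array([ 0.0115, -0.0427, -0.0684]), 'opening': 0.09331109525486055}
top 558.9070877480939 [[0.029, -0.974, 0.226, 0.258], [-1.0, -0.029, 0.004, 0.013], [0.002, -0.226, -0.974, 1.4]]
side 477.2878400543259 [[-0.925, -0.231, 0.3, 0.223], [-0.378, 0.521, -0.765, 0.82], [0.021, -0.822, -0.57, 0.675]]
wrist 371.64829954431775 [[0.239, -0.926, -0.293, 0.225], [-0.971, -0.229, -0.07, -0.563], [-0.002, 0.301, -0.954, 0.385]]
paddle
   top 0.84 [261.8 353.9] [0.3002 0.1713 0.    ]
   top 0.74 [250.2 239.4] [0.5885 0.2171 0.    ]
   side 0.79 [260.6 319.1] [0.5759 0.2151 0.    ]
   side 0.61 [400.3 340.9] [0.3039 0.1615 0.    ]
   side 0.59 [201.8 269. ] [0.7729 0.1253 0.    ]
paddle_nose
   top 0.89 [26
[... 778 characters left out ...]
 215.2] [ 0.6652 -0.1886  0.    ]
   side 0.58 [305.8 211.7] [ 0.6565 -0.2001  0.    ]
bay_mouth
   top 0.73 [409.9 250.2] [ 0.572  -0.1941  0.    ]
   side 0.76 [332.2 216.7] [ 0.5819 -0.2055  0.    ]
bay_stop
   side 0.38 [253.6 339.9] [0.562  0.2701 0.    ]
knob_grip
   top 0.42 [418.3 205.6] [ 0.6555 -0.1973  0.118 ]
   side 0.75 [306.5 171.3] [ 0.6583 -0.2067  0.118 ]
timer_knobTraceback (most recent call last):
  File "a.py", line 10, in <module>
    for d in cams.pinpoint(P[n],t)[:3]:
             ~~~~~~~~~~~~~^^^^^^^^
ValueError: it knows: bay_mouth, bay_stop, carton, dropper, glue, handle_end, handle_mid, jar, knob_grip, lamp, mould, paddle, paddle_nose, paper_plate, riser, scissors
```

View pics/top0.png

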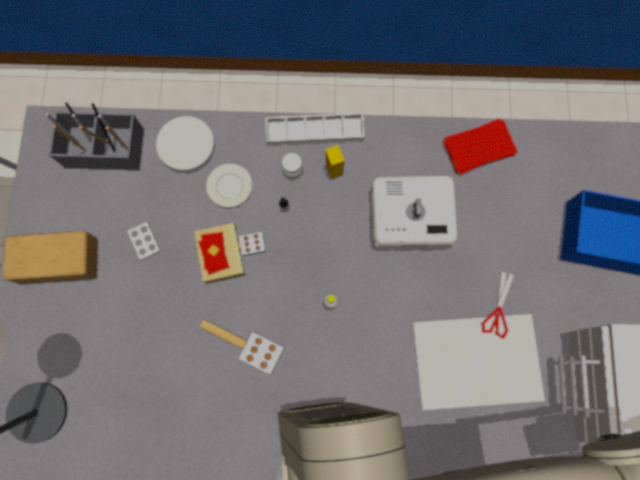

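View pics/side0.png

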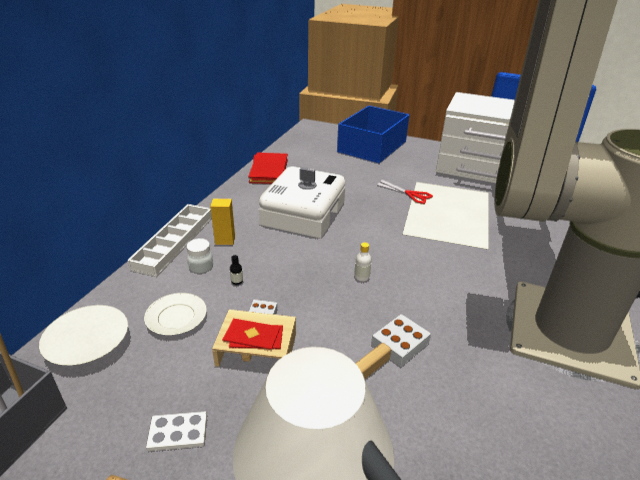

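The target paddle's bed shows at top pixel (252,243), sticking out of the riser's front towards the robot's right. The big paddle at (262,352) is a decoy. The lamp is at (414,211), with its knob bar at (418,207). Next I'll bring the wrist camera over the lamp, then over the paddle.

>>> {"api": "step_arm", "payload": {"deltas": [{"offset": [4.3, -3.3, -0.5], "roll": 0}, {"offset": [4.3, -3.3, -0.5], "roll": 0}, {"offset": [4.3, -3.3, -0.5], "roll": 0}, {"offset": [4.3, -3.3, -0.5], "roll": 0}, {"offset": [4.3, -3.3, -0.5], "roll": 0}, {"offset": [4.3, -3.3, -0.5], "roll": 0}, {"offset": [4.3, -3.3, -0.5], "roll": 0}, {"offset": [4.3, -3.3, -0.5], "roll": 0}, {"offset": [4.3, -3.3, -0.5], "roll": 0}, {"offset": [0, 0, 0], "roll": 0}, {"offset": [0, 0, 0], "roll": 0}]}}

```text
t: 2.42
tool_pos: [0.4481, -0.2016, 0.2635]
orientation: [3.118, 0.38, -0.001]
force: [-0.5, -0.5, 0.6]
opening: 0.0926
```

```bash
cat > b.py <<'E'
from h import *
import sys
np.set_printoptions(precision=4,suppress=True)
s=robot.read_state();print(s['t'],s['tool_pos'],s['orientation'],s['q'])
p=cams.read_camera('wrist');save(p,sys.argv[1]+'.png');np.savez(sys.argv[1],E=p['extrinsics'],i=[p[k] for k in('fx','fy','cx','cy')])
for t in sys.argv[2:]:
    for d in cams.pinpoint(p,t)[:3]:
        z={'knob_grip':.118,'handle_mid':.011,'handle_end':.011}.get(t,0)
        print(t,round(d['score'],2),np.round(d['xy'],1),onz(fray(p,d['xy']),z))
E
python3 b.py w1 lamp bay_mouth bay_stop knob_grip
```

```text
2.425 [ 0.4481 -0.2016  0.2635] [ 3.1182  0.3804 -0.0007] [-0.5268 -0.1813  1.7134 -0.0005  1.6097  0.8012]
lamp 0.69 [359.8  25.4] [ 0.6576 -0.1981  0.    ]
```

>>> {"api": "step_arm", "payload": {"deltas": [{"offset": [4, -5.2, 0.8], "roll": 0}, {"offset": [4, -5.2, 0.8], "roll": 0}, {"offset": [4, -5.2, 0.8], "roll": 0}, {"offset": [4, -5.2, 0.8], "roll": 0}, {"offset": [4, -5.2, 0.8], "roll": -0.17}, {"offset": [0, 0, 0], "roll": -0.17}, {"offset": [0, 0, 0], "roll": -0.17}, {"offset": [0, 0, 0], "roll": -0.17}, {"offset": [0, 0, 0], "roll": -0.17}, {"offset": [0, 0, 0], "roll": -0.17}, {"offset": [0, 0, 0], "roll": -0.17}, {"offset": [0, 0, 0], "roll": -0.14}]}}

```text
t: 4.18
tool_pos: [0.5731, 0.0815, 0.2257]
orientation: [-2.216, -2.226, 0.0]
force: [-0.3, -0.3, 0.8]
opening: 0.093
```

```bash
python3 b.py w2 paddle paddle_nose riser handle_mid handle_end
```

```text
4.175 [0.5731 0.0815 0.2257] [-2.2163 -2.2264  0.0003] [ 0.0527  0.0708  1.539  -0.0001  1.532   0.0481]
paddle 0.96 [322.1  83.9] [0.5747 0.2108 0.    ]
paddle 0.68 [ 89.2 134.4] [0.298  0.1724 0.    ]
paddle_nose 0.69 [ 81.6 174.4] [0.2812 0.1247 0.    ]
paddle_nose 0.56 [329.3 114. ] [0.5823 0.1788 0.    ]
paddle_nose 0.5 [319.   81.9] [0.5715 0.2129 0.    ]
riser 0.94 [293.   13.8] [0.544  0.2887 0.    ]
riser 0.71 [381.3 403.9] [ 0.6611 -0.1997  0.    ]
handle_mid 0.65 [120.3  38. ] [0.3505 0.2795 0.011 ]
```

View pics/w2.png

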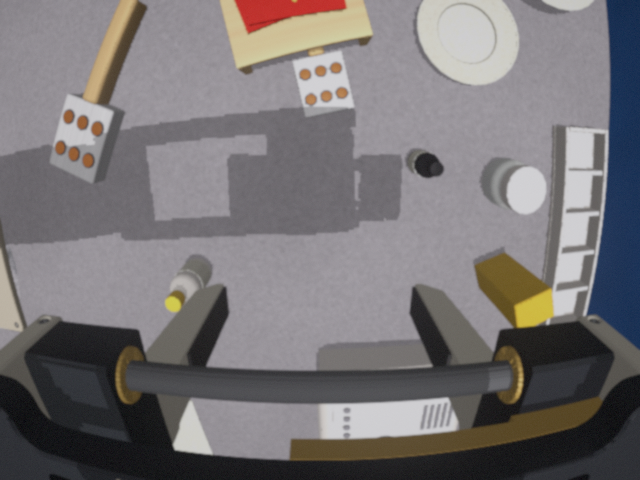

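The bed in w2 shows at (322,84) with its long side tilted about 12°; the riser front is the slanted edge from (240,70) to (370,40). I'll go closer to get a second view for the height and yaw.

>>> {"api": "step_arm", "payload": {"deltas": [{"offset": [3, 0, 3], "roll": 0}, {"offset": [3, 0, 3], "roll": 0}, {"offset": [0, 0, 0], "roll": 0}, {"offset": [0, 0, 0], "roll": 0}]}}

```text
t: 4.97
tool_pos: [0.5733, 0.1421, 0.1665]
orientation: [2.221, 2.221, 0.0]
force: [-0.0, -0.5, 0.3]
opening: 0.093
```

```bash
cat > c.py <<'E'
from h import *
np.set_printoptions(precision=4,suppress=True)
s=robot.read_state();print(s['t'],s['tool_pos'],s['orientation'])
p=cams.read_camera('wrist');save(p,'w3.png')
for t in('paddle','paddle_nose','handle_mid','riser'):
    for d in cams.pinpoint(p,t)[:2]: print(t,round(d['score'],2),np.round(d['xy'],1),onz(fray(p,d['xy']),0))
q=cams.read_camera('top')
for im,f,n in((p,fray,'wrist'),(q,ray,'top')):
    for t in('paddle','riser'):
        for d in cams.silhouettes(im,t)[:2]:
            m=d['mask'].astype(np.uint8); r=cv2.minAreaRect(cv2.findNonZero(m))
            z=.02 if t=='paddle' else .046
            print(n,t,round(d['score'],2),np.round(d['xy'],1),m.sum(),'corners',[np.round(onz(f(im,c),z)[:2],4).tolist() for c in cv2.boxPoints(r)],'mid',onz(f(im,d['xy']),z)[:2])
            if n=='wrist' and t=='paddle' and d['score']>.5: print(cv2.boxPoints(r))
g=cv2.cvtColor(p['pixels'],cv2.COLOR_RGB2BGR)
cv2.imwrite('pics/w3c.png',cv2.resize(g[0:260,200:460],None,fx=2.3,fy=2.3,interpolation=cv2.INTER_CUBIC))
print(np.array(p['extrinsics']).tolist(),p['fx'],p['cx'],p['cy'])
E
python3 c.py
```

```text
4.975 [0.5733 0.1421 0.1665] [2.2206 2.2214 0.0003]
paddle 0.93 [318.3 144.4] [0.5718 0.21   0.    ]
paddle 0.91 [ 65.  197.9] [0.2981 0.1687 0.    ]
paddle_nose 0.67 [ 59.7 233.4] [0.2815 0.1287 0.    ]
paddle_nose 0.66 [332.1 178.7] [0.5843 0.179  0.    ]
handle_mid 0.76 [89.7 88.5] [0.3429 0.28   0.    ]
riser 0.73 [285.2  60.5] [0.5427 0.2864 0.    ]
wrist paddle 0.73 [321.2 143.2] 4354 corners [[0.5429, 0.2362], [0.5921, 0.2486], [0.6083, 0.1861], [0.5579, 0.1731]] mid [0.5743 0.212 ]
[[283.4706 114.8824]
 [342.7647 100.0588]
 [361.2353 173.9412]
 [301.9412 188.7647]]
wrist riser 0.87 [280.1  57.5] 18946 corners [[0.4686, 0.3229], [0.5981, 0.3533], [0.6217, 0.253], [0.4947, 0.2208]] mid [0.5429 0.2805]
top paddle 0.51 [241.2 241.3] 211 corners [[0.5685, 0.2621], [0.6171, 0.2225], [0.587, 0.1882], [0.5388, 0.2279]] mid [0.5781 0.2367]
top paddle 0.49 [209.7 330.2] 257 corners [[0.3587, 0.3291], [0.3824, 0.3192], [0.3563, 0.2613], [0.3328, 0.2714]] mid [0.3527 0.2995]
top riser 0.82 [204.1 250.6] 1046 corners [[0.5975, 0.3561], [0.6204, 0.2523], [0.4855, 0.2195], [0.4636, 0.3211]] mid [0.5458 0.3228]
[[0.9999999612782889, 0.0002728082175487453, 5.4946322642447236e-05, -0.5723745179887396], [0.00024367620325764928, -0.9537550727639481, 0.3005847664119817, 0.11506196137680415], [0.00013440732829711518, -0.3005847413837136, -0.9537551023097895, 0.38575807291230774], [0.0, 0.0, 0.0, 1.0]] 371.64829954431775 318.86411659985913 240.2304533146673
```

View pics/w3c.png

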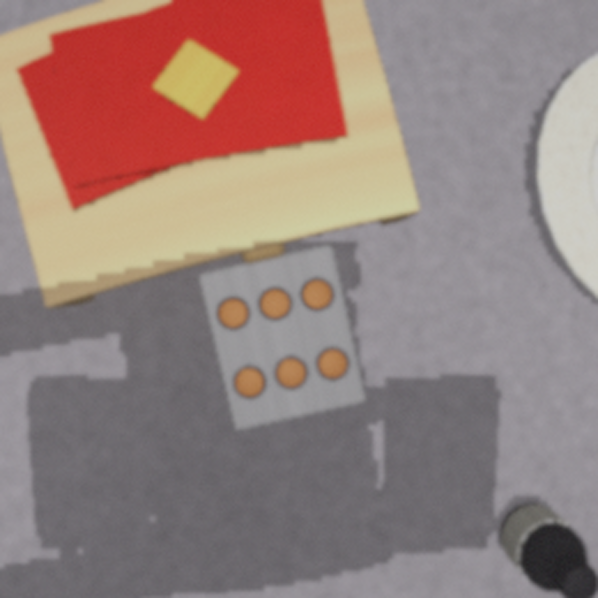

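Bed corners, wrist view at z=0.02: 51 mm wide, heading about −76°, centre about (0.575, 0.210). The riser front's normal agrees at −75.8°. I'll align and grasp the bed slightly nose-side.

>>> {"api": "step_arm", "payload": {"deltas": [{"offset": [0, 0, 0], "roll": -0.12}, {"offset": [0, 0, 0], "roll": -0.12}, {"offset": [3, 0.9, 1], "roll": 0}, {"offset": [3, 0.9, 3], "roll": 0}, {"offset": [0, 0, 4], "roll": 0}, {"offset": [0, 0, 4], "roll": 0}, {"offset": [0, 0, 2.5], "roll": 0}, {"offset": [0, 0, 1.5], "roll": 0}, {"offset": [0, 0, 0], "roll": 0}, {"offset": [0, 0, 0], "roll": 0}]}}

```text
t: 6.72
tool_pos: [0.5773, 0.2053, 0.0073]
orientation: [1.938, 2.471, 0.003]
force: [0.8, -0.2, 0.3]
opening: 0.0931
```

>>> {"api": "step_arm", "payload": {"deltas": [{"offset": [0, 0, 0], "roll": 0}, {"offset": [0, 0, 0], "roll": 0}, {"offset": [0, 0, 0], "roll": 0}, {"offset": [0, 0, 0], "roll": 0}, {"offset": [0, 0, 0], "roll": 0}, {"offset": [0, 0, 0], "roll": 0}], "fingers": 4.0, "grip_force": 15}}

```text
t: 7.48
tool_pos: [0.5762, 0.2051, 0.0058]
orientation: [1.938, 2.472, 0.0]
force: [0.6, -0.4, 0.0]
opening: 0.0497
```

>>> {"api": "step_arm", "payload": {"deltas": [{"offset": [0, 0, -0.3], "roll": 0}, {"offset": [-1, 0, 0], "roll": 0}, {"offset": [-2.5, 0, 0], "roll": 0}, {"offset": [-3, 0, 0], "roll": 0}, {"offset": [-3, 0, 0], "roll": 0}, {"offset": [-3, 0, 0], "roll": 0}, {"offset": [-2, 0, 0], "roll": 0}, {"offset": [-0.5, 0, 0], "roll": 0}, {"offset": [0, 0, 0], "roll": 0}, {"offset": [0, 0, 0.3], "roll": 0}, {"offset": [0, 0, 0], "roll": 0}, {"offset": [0, 0, 0], "roll": 0}]}}

```text
t: 8.98
tool_pos: [0.6118, 0.06, 0.0057]
orientation: [-1.937, -2.473, -0.0]
force: [0.3, 0.2, -0.1]
opening: 0.05
```

>>> {"api": "step_arm", "payload": {"deltas": [{"offset": [0, 0, 0], "roll": 0}, {"offset": [0, 0, 0], "roll": 0}, {"offset": [0, 0, 0], "roll": 0}, {"offset": [0, 0, -3], "roll": 0}, {"offset": [0, 0, -5], "roll": 0}, {"offset": [-3, 0, -2], "roll": 0}, {"offset": [0, 0, 0], "roll": 0}, {"offset": [0, 0, 0], "roll": 0}], "fingers": 9.3}}

```text
t: 9.98
tool_pos: [0.6184, 0.0305, 0.1048]
orientation: [-1.938, -2.471, 0.001]
force: [-0.2, -0.3, -0.5]
opening: 0.093
```

```bash
cat > d.py <<'E'
from h import *
import sys
np.set_printoptions(precision=4,suppress=True)
s=robot.read_state();print(s['t'],s['tool_pos'],s['orientation'],s['q'])
p=cams.read_camera('wrist');save(p,sys.argv[1]+'.png')
P={n:cams.read_camera(n) for n in('top','side')}
for t in('paddle','paddle_nose','handle_mid','handle_end'):
    Z=.011 if t[0]=='h' else 0
    for n,im,f in(('w',p,fray),('top',P['top'],ray),('side',P['side'],ray)):
        for d in cams.pinpoint(im,t)[:3]:
            X=onz(f(im,d['xy']),Z)
            if X[0]>.45: print(t,n,round(d['score'],2),np.round(d['xy'],1),X)
for d in cams.silhouettes(p,'paddle')[:2]:
    m=d['mask'].astype(np.uint8); r=cv2.minAreaRect(cv2.findNonZero(m)); print(d['score'],m.sum(),cv2.boxPoints(r).tolist())
E
python3 d.py w4
```

```text
9.975 [0.6184 0.0305 0.1048] [-1.9381 -2.4707  0.0009] [-0.0337  0.2606  1.5523  0.0004  1.3302 -0.2743]
paddle w 0.79 [318.3 192.2] [0.6083 0.0648 0.    ]
paddle top 0.79 [306.5 231.3] [0.6142 0.0729 0.    ]
paddle top 0.16 [408.1 216.9] [ 0.6606 -0.1898  0.    ]
paddle side 0.9 [273.5 270.5] [0.6221 0.0649 0.    ]
paddle_nose w 0.69 [319.5 234.2] [0.6169 0.0335 0.    ]
paddle_nose top 0.6 [319.7 232.7] [0.6115 0.0387 0.    ]
paddle_nose side 0.8 [280.  265.2] [0.6172 0.0413 0.    ]
handle_mid w 0.76 [322.6  80.6] [0.5919 0.1441 0.011 ]
handle_mid w 0.47 [323.1  32.4] [0.5839 0.1783 0.011 ]
handle_mid w 0.46 [307.7 447.1] [ 0.6584 -0.1859  0.011 ]
handle_mid top 0.57 [277.5 237.3] [0.5934 0.146  0.011 ]
handle_mid side 0.62 [265.8 287.6] [0.6044 0.1363 0.011 ]
handle_end w 0.56 [325.1  36.3] [0.5859 0.1758 0.011 ]
handle_end w 0.39 [427.  132.3] [0.6722 0.1285 0.011 ]
handle_end top 0.97 [266.5 241.2] [0.5824 0.1736 0.011 ]
handle_end top 0.63 [147.1 243.2] [0.5682 0.4776 0.011 ]
handle_end side 0.7 [265.2 301.4] [0.5856 0.1755 0.011 ]
0.73 9370 [[281.4434814453125, 240.48736572265625], [286.19775390625, 31.299959182739258], [360.29583740234375, 32.9840087890625], [355.54156494140625, 242.17141723632812]]
0.68 3022 [[-2.32682894050248e-15, 0.0], [60.0, 0.0], [60.0, 76.0], [0.0, 76.0]]
```

View pics/w4.png

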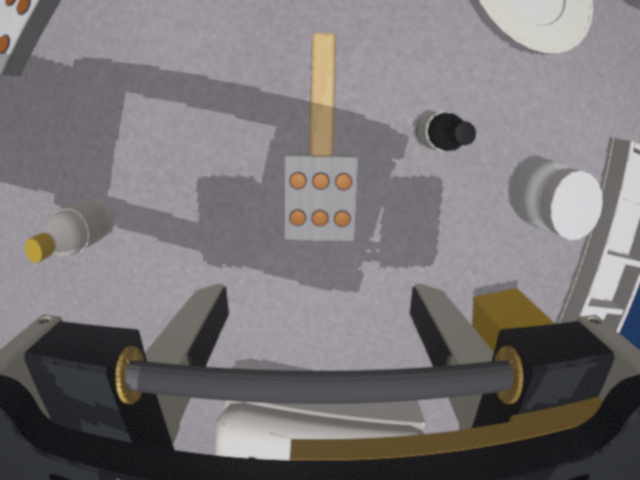

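The paddle lies clear of the riser (handle end y≈0.175, riser front y≈0.24) and is aligned with the tool. Its handle_mid is at (0.592,0.144), and the three views agree on it. I'll now grasp the handle with the jaws half open, because the dropper at (445,130) is close.

>>> {"api": "step_arm", "payload": {"deltas": [{"offset": [4, 0, 0], "roll": 0}, {"offset": [4, 0.1, 0], "roll": 0}, {"offset": [3.7, 0.1, 2], "roll": 0}, {"offset": [0, 0, 3], "roll": 0}, {"offset": [0, 0, 3], "roll": 0}, {"offset": [0, 0, 2], "roll": 0}, {"offset": [0, 0, 0], "roll": 0}, {"offset": [0, 0, 0], "roll": 0}], "fingers": 5}}

```text
t: 11.78
tool_pos: [0.5941, 0.1443, 0.007]
orientation: [1.938, 2.471, 0.002]
force: [0.4, -0.0, 0.3]
opening: 0.0498
```

>>> {"api": "step_arm", "payload": {"deltas": [{"offset": [0, 0, 0], "roll": 0}, {"offset": [0, 0, 0], "roll": 0}, {"offset": [0, 0, 0], "roll": 0}, {"offset": [0, 0, 0], "roll": 0}, {"offset": [0, 0, 0], "roll": 0}, {"offset": [0, 0, -0.5], "roll": 0}, {"offset": [0, 0, 0], "roll": 0}], "fingers": 0.8, "grip_force": 25}}

```text
t: 12.65
tool_pos: [0.5935, 0.1444, 0.0113]
orientation: [1.938, 2.472, 0.001]
force: [0.1, 0.0, -0.8]
opening: 0.0158
```

>>> {"api": "step_arm", "payload": {"deltas": [{"offset": [0, 0, 0], "roll": 0}, {"offset": [0, 0, 0], "roll": 0}, {"offset": [0, 0, -1], "roll": 0}, {"offset": [0, 0, -1.5], "roll": 0}, {"offset": [0, 0, 0], "roll": 0}, {"offset": [0, 0, 0], "roll": 0}], "fingers": 0.8, "grip_force": 55}}

```text
t: 13.4
tool_pos: [0.5934, 0.1444, 0.0363]
orientation: [1.938, 2.472, 0.001]
force: [-0.3, -0.7, -0.8]
opening: 0.0157
```

```bash
cat > e.py <<'E'
from h import *
np.set_printoptions(precision=4,suppress=True)
s=robot.read_state();print(s['t'],s['tool_pos'],s['force'],s['wrist_torque'],s['opening'])
p=cams.read_camera('wrist');save(p,'w5.png');S=cams.read_camera('side');T=cams.read_camera('top')
for t in('paddle_nose','paddle','glue'):
    o=[]
    for im,f in((p,fray),(S,ray),(T,ray)):
        for d in cams.pinpoint(im,t)[:3]:
            X=onz(f(im,d['xy']),.03)
            if X[0]>.4: print(t,im['shot'],round(d['score'],2),d['xy'],X);o.append(f(im,d['xy']));break
    if len(o)>1: print('meet',meet(*o))
for im,n in((p,'w'),(S,'s')): pass
g=cv2.cvtColor(S['pixels'],cv2.COLOR_RGB2BGR)[200:360,180:400]
w=cv2.cvtColor(p['pixels'],cv2.COLOR_RGB2BGR)[80:420,150:500]
cv2.imwrite('pics/e.png',np.hstack([cv2.resize(g,(450,327)),cv2.resize(w,(337,327))]))
E
python3 e.py
```

```text
13.4 [0.5934 0.1444 0.0363] [-0.2548 -0.7241 -0.7765] [ 0.0367 -0.0998 -0.0013] 0.015713914636890522
paddle_nose 11 0.74 [318.4, 444.9] [0.6196 0.032  0.03  ]
paddle_nose 12 0.89 [279.4, 254.4] [0.6183 0.0405 0.03  ]
paddle_nose 13 0.69 [322.0, 232.8] [0.6038 0.0323 0.03  ]
meet (array([0.6149, 0.0339, 0.0275]), [0.005622339686938465, 0.0060449114221623225, 0.01021326487015458])
paddle 11 0.98 [318.1, 411.6] [0.6116 0.0638 0.03  ]
paddle 12 0.78 [276.7, 260.4] [0.614  0.0632 0.03  ]
meet (array([0.6104, 0.0697, 0.0359]), [0.0003162461096987618, 0.00031624610969887315])
glue 11 0.48 [84.8, 375.9] [0.4508 0.0378 0.03  ]
glue 12 0.96 [361.4, 277.5] [0.4219 0.0446 0.03  ]
meet (array([0.431 , 0.0078, 0.0009]), [0.0010929703309010997, 0.0010929703309010606])
```

View pics/e.png

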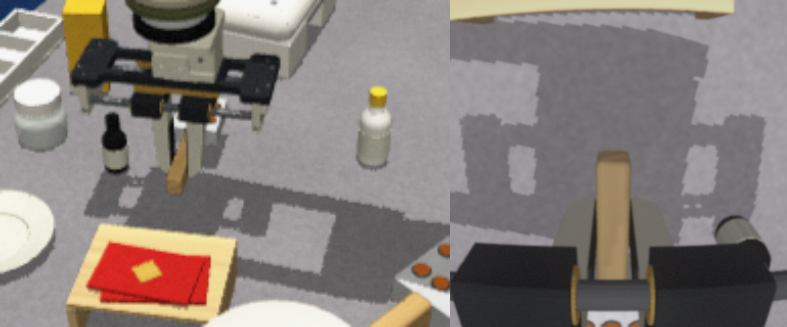

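The paddle hangs level in the grip (bed underside z≈0.03 by triangulation, as expected). I'll lift it over the glue and turn it toward the lamp.

>>> {"api": "step_arm", "payload": {"deltas": [{"offset": [0, 0, -1.5], "roll": 0}, {"offset": [0, 0, -3], "roll": 0}, {"offset": [0, 0, -3], "roll": 0}, {"offset": [0, 0, -2], "roll": 0}, {"offset": [0, 0, -1], "roll": 0}, {"offset": [-1.5, -1.4, 0], "roll": 0}, {"offset": [-2.5, -2.3, 0], "roll": 0}, {"offset": [-3, -2.8, 0], "roll": 0}, {"offset": [-3, -2.8, 0], "roll": 0}, {"offset": [-3, -2.8, 0], "roll": 0}, {"offset": [-3, -2.8, 0], "roll": 0}, {"offset": [-3, -2.8, 0], "roll": 0}]}}

```text
t: 15.5
tool_pos: [0.4653, -0.0833, 0.1402]
orientation: [-1.937, -2.472, 0.001]
force: [0.8, -0.3, 0.1]
opening: 0.0158
```

>>> {"api": "step_arm", "payload": {"deltas": [{"offset": [-3, -2.8, 0], "roll": 0}, {"offset": [-3, -2.8, 0], "roll": 0}, {"offset": [-2.5, -2.3, 0], "roll": 0}, {"offset": [-1, -1, 0], "roll": -0.08}, {"offset": [0, 0, 0], "roll": -0.14}, {"offset": [0, 0, 0], "roll": -0.16}, {"offset": [0, 0, 0], "roll": -0.16}, {"offset": [0, 0, 0], "roll": -0.16}, {"offset": [0, 0, 0], "roll": -0.16}, {"offset": [0, 0, 0], "roll": -0.16}, {"offset": [0, 0, 0], "roll": -0.16}, {"offset": [0, 0, 0], "roll": -0.12}]}}

```text
t: 17.0
tool_pos: [0.4023, -0.1956, 0.1401]
orientation: [-0.04, -3.14, -0.001]
force: [0.9, -0.2, -0.4]
opening: 0.0155
```

>>> {"api": "step_arm", "payload": {"deltas": [{"offset": [0, 0, 0], "roll": 0}, {"offset": [0, 0, 0], "roll": 0}]}}

```text
t: 17.25
tool_pos: [0.4026, -0.1958, 0.1405]
orientation: [-0.051, -3.141, -0.001]
force: [0.4, -0.5, -1.0]
opening: 0.0155
```

```bash
cat > f.py <<'E'
from h import *
np.set_printoptions(precision=4,suppress=True)
s=robot.read_state();print(s['t'],s['tool_pos'],s['orientation'],s['opening'],s['q'])
p=cams.read_camera('wrist');save(p,'w6.png');S=cams.read_camera('side');T=cams.read_camera('top');save(T,'t6.png')
for t,Z in(('paddle_nose',.12),('bay_mouth',0),('bay_stop',0),('knob_grip',.118),('lamp',0)):
    o=[]
    for im,f in((p,fray),(S,ray),(T,ray)):
        for d in cams.pinpoint(im,t)[:1]:
            print(t,im['shot'],round(d['score'],2),np.round(d['xy']),onz(f(im,d['xy']),Z));o.append(f(im,d['xy']))
    if len(o)>1: print('meet',meet(*o))
for im,f,n in((p,fray,'w'),(T,ray,'top')):
    for d in cams.silhouettes(im,'lamp')[:1]:
        r=cv2.minAreaRect(cv2.findNonZero(d['mask'].astype(np.uint8)));b=cv2.boxPoints(r)
        print(n,d['score'],b.tolist(),[np.round(onz(f(im,c),.075)[:2],4).tolist() for c in b])
E
python3 f.py
```

```text
17.25 [ 0.4026 -0.1958  0.1405] [-0.0511 -3.1406 -0.0005] 0.015469940064572392 [-0.5672 -0.243   1.9914 -0.      1.3938 -2.1054]
paddle_nose 14 0.91 [624. 116.] [0.2995 0.0024 0.12  ]
paddle_nose 15 0.93 [415. 332.] [0.2727 0.2501 0.12  ]
paddle_nose 16 0.81 [277. 361.] [0.282  0.1221 0.12  ]
meet (array([0.2851, 0.1299, 0.0005]), [0.003222263695952425, 0.002495389960257428, 0.002550361335506929])
bay_mouth 15 0.69 [332. 218.] [ 0.5795 -0.1977  0.    ]
bay_mouth 16 0.59 [411. 254.] [ 0.5635 -0.1979  0.    ]
meet (array([ 0.571 , -0.1963,  0.0007]), [0.007730040164114497, 0.007730040164114378])
bay_stop 16 0.16 [218. 254.] [0.5487 0.2985 0.    ]
knob_grip 15 0.79 [305. 173.] [ 0.6596 -0.1979  0.118 ]
knob_grip 16 0.48 [418. 206.] [ 0.6535 -0.1966  0.118 ]
meet (array([ 0.6559, -0.1958,  0.1189]), [0.002662954845701995, 0.002662954845701843])
lamp 14 0.27 [317. 304.] [ 0.4759 -0.1999  0.    ]
lamp 15 0.94 [306. 213.] [ 0.6544 -0.1931  0.    ]
lamp 16 0.66 [410. 215.] [ 0.667  -0.1943  0.    ]
meet (array([ 0.62  , -0.2028, -0.044 ]), [0.1080191016270459, 0.053319069899456624, 0.05756330948345475])
top 0.15 [[410.0, 261.0], [420.0, 261.0], [420.0, 324.0], [410.0, 324.0]] [[0.5285, -0.1831], [0.5292, -0.2073], [0.3778, -0.206], [0.3771, -0.1824]]
```

View pics/w6.png

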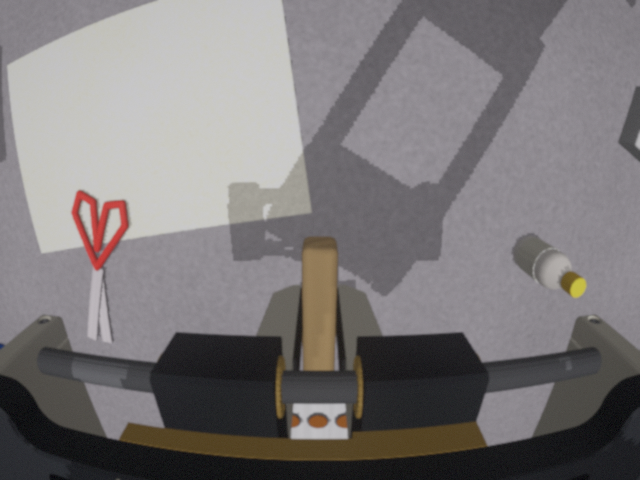

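The wrist view looks backwards here, with only the handle and bed visible at (320,330). So I'll measure the lamp's pose from the top view and the earlier w1 shot.

Run:
```python
import cv2,numpy as np
t=cv2.imread('pics/t6.png')[165:285,350:480]; w=cv2.imread('pics/w1.png')[0:240,180:560]
t0=cv2.imread('pics/top0.png')[165:285,350:480]
a=np.vstack([cv2.resize(t,(325,300),interpolation=cv2.INTER_CUBIC),cv2.resize(t0,(325,300),interpolation=cv2.INTER_CUBIC)])
b=np.zeros((600,475,3),np.uint8);b[:300]=cv2.resize(w,(475,300))
s=cv2.imread('pics/side0.png')[150:250,240:365];b[300:]=cv2.resize(s,(475,300),interpolation=cv2.INTER_CUBIC)
cv2.imwrite('pics/f.png',np.hstack([a,b]))
```

```text
(no output)
```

View pics/f.png

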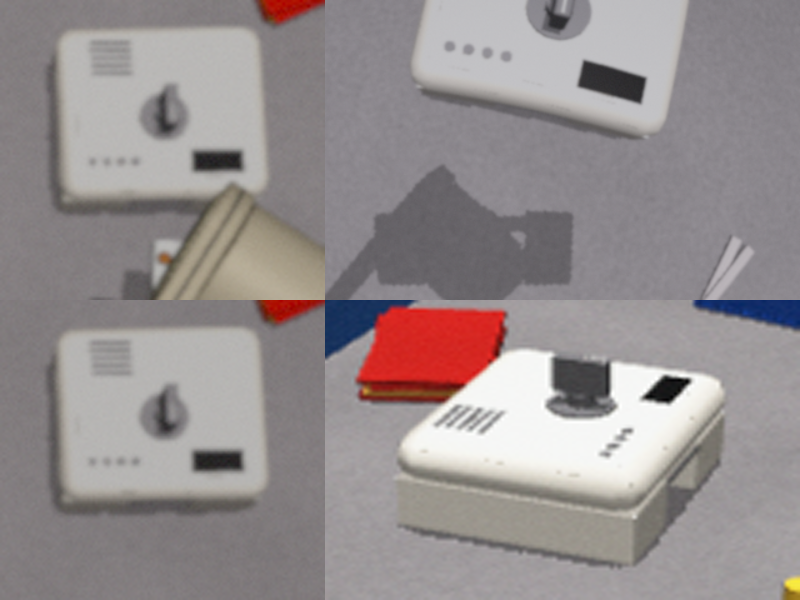

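```bash
cat > g.py <<'E'
from h import *
np.set_printoptions(precision=4,suppress=True)
T=cams.read_camera('top');S=cams.read_camera('side')
g=cv2.imread('pics/top0.png'); hsv=cv2.cvtColor(g,cv2.COLOR_BGR2HSV)
m=np.zeros((480,640),np.uint8); m[165:262,360:470]=((hsv[...,2]>165)&(hsv[...,1]<60))[165:262,360:470]*255
m=cv2.morphologyEx(m,cv2.MORPH_CLOSE,np.ones((15,15)));m=cv2.morphologyEx(m,cv2.MORPH_OPEN,np.ones((5,5)))
b=cv2.boxPoints(cv2.minAreaRect(cv2.findNonZero(m)));print(b.tolist())
for z in(.045,.06,.075):
    w=np.array([onz(ray(T,c),z)[:2] for c in b]); e=[w[(i+1)%4]-w[i] for i in range(4)]
    print(z,w.mean(0),[(round(float(np.linalg.norm(v)),4),round(float(np.degrees(np.arctan2(v[1],v[0]))),2)) for v in e])
# w1 edges
d=np.load('w1.npz');p=dict(extrinsics=d['E'],fx=d['i'][0],fy=d['i'][1],cx=d['i'][2],cy=d['i'][3])
g=cv2.imread('pics/w1.png');hsv=cv2.cvtColor(g,cv2.COLOR_BGR2HSV)
m=((hsv[...,2]>165)&(hsv[...,1]<40)).astype(np.uint8)*255;m[:,:230]=0;m[:,480:]=0;m[130:]=0
# lowest white pixel per column -> front edge
pts=[(c,np.where(m[:,c])[0].max()) for c in range(265,428,4) if m[:,c].any()]
for z in(.02,.04,.045,.06):
    w=np.array([onz(fray(p,q),z)[:2] for q in pts]);vx,vy,x,y=cv2.fitLine(w.astype(np.float32),cv2.DIST_HUBER,0,.001,.001).ravel()
    print('front',z,np.degrees(np.arctan2(vy,vx)),(x,y),len(pts), 'x at y=-.197',x+vx/vy*(-.197-y))
# knob axis check
print('T,S knob',np.array(T['extrinsics'])[:3,3])
E
python3 g.py
```

```text
[[373.59136962890625, 177.4281005859375], [454.01300048828125, 175.55783081054688], [455.532470703125, 240.89459228515625], [375.11083984375, 242.76486206054688]]
0.045 [ 0.6697 -0.1998] [(0.2063, -86.9), (0.1722, 179.97), (0.2007, 93.05), (0.1718, 1.83)]
0.06 [ 0.6651 -0.1974] [(0.204, -86.9), (0.1703, 179.97), (0.1985, 93.05), (0.1699, 1.83)]
0.075 [ 0.6606 -0.1951] [(0.2018, -86.9), (0.1684, 179.97), (0.1963, 93.05), (0.168, 1.83)]
front 0.02 -87.8585 (np.float32(0.5852137), np.float32(-0.19934358)) 41 x at y=-.197 0.5851261
front 0.04 -87.858475 (np.float32(0.58247834), np.float32(-0.19849478)) 41 x at y=-.197 0.58242244
front 0.045 -87.85846 (np.float32(0.5817945), np.float32(-0.19828257)) 41 x at y=-.197 0.5817465
front 0.06 -87.85846 (np.float32(0.579743), np.float32(-0.19764596)) 41 x at y=-.197 0.5797189
T,S knob [0.0023 0.5682 1.3058]
```

Lamp measured: yaw about +2.1° (w1 front edge 2.1°, top outline 2–3°), bay mouth about (0.582,−0.199), with knob and centre consistent. I'll align and lower the paddle in front of the bay.

>>> {"api": "step_arm", "payload": {"deltas": [{"offset": [0, 0, 0], "roll": -0.07}, {"offset": [-1.3, -0.3, 0], "roll": 0}, {"offset": [-1.5, -0.3, 1], "roll": 0}, {"offset": [-1.5, -0.4, 2], "roll": 0}, {"offset": [0, 0, 3], "roll": 0}, {"offset": [0, 0, 3], "roll": 0}, {"offset": [0, 0, 2], "roll": 0}, {"offset": [0, 0, 1.5], "roll": 0}, {"offset": [0, 0, 0.5], "roll": 0}, {"offset": [0, 0, 0], "roll": 0}, {"offset": [0, 0, 0], "roll": 0}]}}

```text
t: 19.73
tool_pos: [0.447, -0.2046, 0.0118]
orientation: [-0.063, 3.14, -0.001]
force: [-1.0, -0.2, -1.0]
opening: 0.0155
```

```bash
cat > k.py <<'E'
from h import *
import sys
np.set_printoptions(precision=4,suppress=True)
s=robot.read_state();print(s['t'],s['tool_pos'],s['orientation'],s['opening'],s['force'],s['wrist_torque'])
S=cams.read_camera('side');T=cams.read_camera('top')
for t in('paddle_nose','paddle','bay_mouth','handle_end'):
    for im,n in((S,'side'),(T,'top')):
        for d in cams.pinpoint(im,t)[:4]:
            X=onz(ray(im,d['xy']),.011 if t=='handle_end' else 0)
            if X[1]<-.1:print(t,n,round(d['score'],2),np.round(d['xy']),X)
a=cv2.resize(cv2.cvtColor(T['pixels'],cv2.COLOR_RGB2BGR)[190:310,350:480],(433,400),interpolation=cv2.INTER_CUBIC)
b=cv2.resize(cv2.cvtColor(S['pixels'],cv2.COLOR_RGB2BGR)[160:270,280:380],(364,400),interpolation=cv2.INTER_CUBIC)
cv2.imwrite('pics/'+sys.argv[1],np.hstack([a,b]))
E
python3 k.py k1.png
```

```text
19.725 [ 0.447  -0.2046  0.0118] [-0.0631  3.1396 -0.0014] 0.015495767808104594 [-1.0121 -0.2369 -0.9938] [ 0.0576 -0.0812  0.0529]
paddle_nose side 0.55 [340. 219.] [ 0.5589 -0.2026  0.    ]
paddle_nose top 0.42 [413. 255.] [ 0.5597 -0.2025  0.    ]
paddle side 0.65 [348. 223.] [ 0.5324 -0.195   0.    ]
paddle side 0.61 [307. 210.] [ 0.656  -0.2078  0.    ]
paddle top 0.67 [411. 265.] [ 0.5327 -0.1977  0.    ]
paddle top 0.55 [417. 315.] [ 0.4057 -0.2106  0.    ]
bay_mouth side 0.84 [334. 216.] [ 0.5787 -0.2091  0.    ]
bay_mouth top 0.79 [412. 248.] [ 0.579  -0.1988  0.    ]
handle_end side 0.69 [394. 226.] [ 0.4147 -0.2096  0.011 ]
handle_end top 0.69 [418. 312.] [ 0.4137 -0.2119  0.011 ]
```

View pics/k1.png

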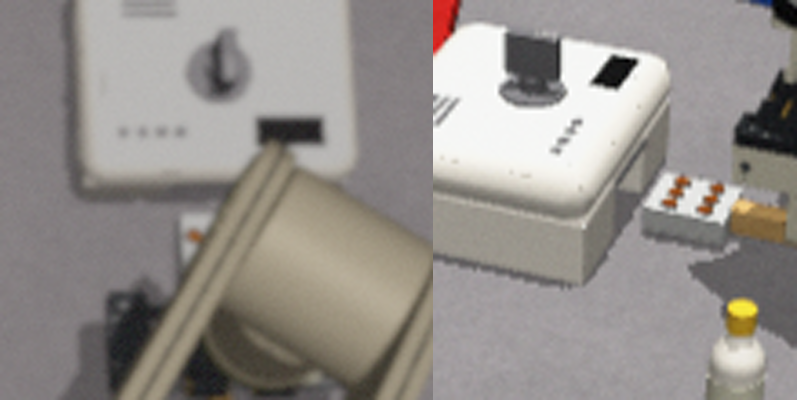

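The bed sits level in front of the bay and in line with it: nose (0.559,−0.2025), mouth (0.580,−0.200). I'll slide it in and watch the force.

>>> {"api": "step_arm", "payload": {"deltas": [{"offset": [0, 0, 0.3], "roll": 0}, {"offset": [-1, 0, 0], "roll": 0}, {"offset": [-1, 0, 0], "roll": 0}, {"offset": [-1, 0, 0], "roll": 0}, {"offset": [-0.8, 0, 0], "roll": 0}, {"offset": [0, 0, 0], "roll": 0}]}}

```text
t: 20.98
tool_pos: [0.4849, -0.2026, 0.0079]
orientation: [-0.064, 3.141, -0.0]
force: [-0.5, 0.8, -1.7]
opening: 0.0154
```

>>> {"api": "step_arm", "payload": {"deltas": [{"offset": [-0.8, 0, 0], "roll": 0}, {"offset": [-0.8, 0, 0], "roll": 0}, {"offset": [-0.8, 0, 0.1], "roll": 0}, {"offset": [-0.8, 0, 0], "roll": 0}, {"offset": [0, 0, 0], "roll": 0}]}}

```text
t: 21.6
tool_pos: [0.5168, -0.2014, 0.0069]
orientation: [-0.064, 3.141, -0.0]
force: [-0.4, -0.4, -1.6]
opening: 0.0154
```

>>> {"api": "step_arm", "payload": {"deltas": [{"offset": [-0.4, 0, 0], "roll": 0}, {"offset": [-0.4, 0, 0], "roll": 0}, {"offset": [-0.2, 0, 0], "roll": 0}, {"offset": [0, 0, 0], "roll": 0}]}}

```text
t: 22.1
tool_pos: [0.5251, -0.201, 0.0063]
orientation: [0.063, -3.139, -0.001]
force: [-5.4, -0.4, 0.5]
opening: 0.0154
```

>>> {"api": "step_arm", "payload": {"deltas": [{"offset": [-0.2, 0, 0], "roll": 0}, {"offset": [-0.2, 0, 0], "roll": 0}, {"offset": [0, 0, 0], "roll": 0}]}}

```text
t: 22.48
tool_pos: [0.5254, -0.2009, 0.006]
orientation: [0.063, -3.131, -0.002]
force: [-22.8, -2.5, 14.2]
opening: 0.0159
```

>>> {"api": "step_arm", "payload": {"deltas": [{"offset": [0.3, 0, 0], "roll": 0}, {"offset": [0, 0, 0], "roll": 0}]}}

```text
t: 22.72
tool_pos: [0.5254, -0.2011, 0.0062]
orientation: [0.063, -3.138, -0.001]
force: [-7.5, -1.9, 0.8]
opening: 0.0157
```

```bash
python3 k.py k2.png
```

```text
22.725 [ 0.5254 -0.2011  0.0062] [ 0.0625 -3.1379 -0.0005] 0.015686286951261126 [-7.5479 -1.8938  0.8389] [-0.3232  1.1445 -0.0032]
paddle side 0.49 [320. 214.] [ 0.6166 -0.2022  0.    ]
bay_mouth side 0.92 [333. 215.] [ 0.583  -0.2167  0.    ]
bay_mouth top 0.74 [417. 204.] [ 0.6969 -0.2135  0.    ]
handle_end side 0.5 [367. 222.] [ 0.4834 -0.2023  0.011 ]
handle_end top 0.46 [411. 278.] [ 0.4969 -0.1939  0.011 ]
```

View pics/k2.png

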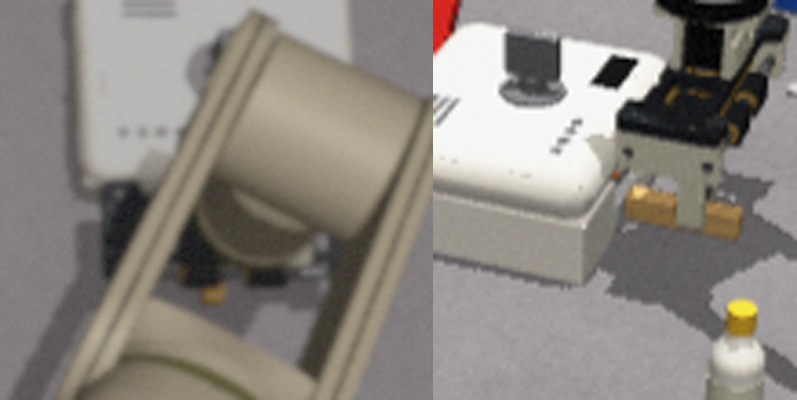

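Contact is firm, 23 N after 4 mm of command, with the bed in the bay. I'll release, rise, and check that the bed is flush from above.

>>> {"api": "step_arm", "payload": {"deltas": [{"offset": [0, 0, 0], "roll": 0}, {"offset": [0, 0, 0], "roll": 0}, {"offset": [0, 0, 0], "roll": 0}, {"offset": [0, 0, -3], "roll": 0}, {"offset": [0, 0, -5], "roll": 0}, {"offset": [0, 0, -5], "roll": 0}, {"offset": [1, 0, -4], "roll": 0}, {"offset": [0, 0, 0], "roll": 0}, {"offset": [0, 0, 0], "roll": 0}, {"offset": [0, 0, 0], "roll": 0}], "fingers": 5}}

```text
t: 24.48
tool_pos: [0.5164, -0.2008, 0.175]
orientation: [0.063, -3.139, -0.002]
force: [0.1, 0.1, -0.7]
opening: 0.05
```

```bash
python3 b.py w7 paddle handle_mid handle_end bay_mouth lamp knob_grip
```

```text
24.475 [ 0.5164 -0.2008  0.175 ] [ 0.0633 -3.1385 -0.0022] [-0.4634  0.0337  1.6703  0.0001  1.4404 -2.0745]
paddle 0.81 [634.7  60.1] [0.2984 0.1675 0.    ]
paddle 0.6 [318.1 301.7] [ 0.6044 -0.1982  0.    ]
handle_mid 0.77 [319.9 229.8] [ 0.5247 -0.1997  0.011 ]
handle_end 0.6 [320.2 191.1] [ 0.4885 -0.2009  0.011 ]
lamp 0.9 [318.7 348. ] [ 0.6617 -0.1953 -0.    ]
lamp 0.28 [318.3 192.2] [ 0.4915 -0.2025  0.    ]
knob_grip 0.57 [316.9 418.6] [ 0.6543 -0.1972  0.118 ]
```

View pics/w7.png

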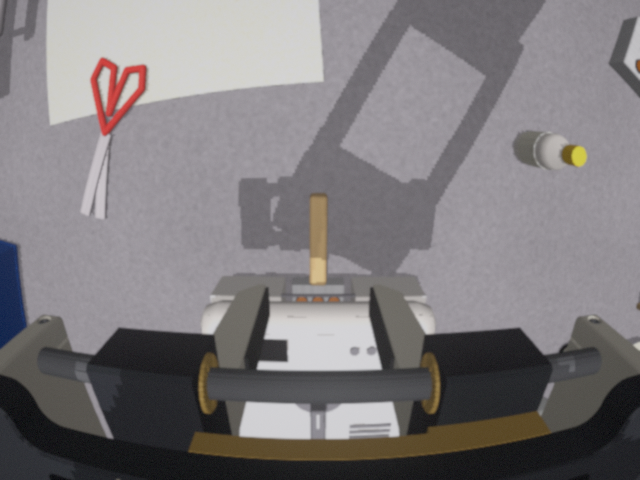

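Run:
```python
from h import *
d=np.load('w7.npz');p=dict(extrinsics=d['E'],fx=d['i'][0],fy=d['i'][1],cx=d['i'][2],cy=d['i'][3])
g=cv2.imread('pics/w7.png')
for n,c0,c1,z in(('lampL',218,245,0),('lampR',395,420,0),('wallL',285,291,0),('handle',314,323,.022),('bed',296,308,.02)):
    pr=g[262:312,c0:c1].mean(1)
    print(n,[(r+262,int(v[0]),int(v[2])) for r,v in enumerate(pr)])
for z in(0,.02,.022): print(z,[(r,round(float(onz(fray(p,(318,r)),z)[0]),4)) for r in range(268,304,3)])
```

```text
lampL [(262, 154, 152), (263, 154, 153), (264, 154, 153), (265, 155, 154), (266, 155, 154), (267, 156, 154), (268, 155, 154), (269, 155, 154), (270, 155, 153), (271, 154, 153), (272, 151, 149), (273, 145, 143), (274, 139, 138), (275, 134, 134), (276, 127, 129), (277, 123, 126), (278, 121, 124), (279, 119, 123), (280, 119, 123), (281, 118, 122), (282, 117, 122), (283, 117, 122), (284, 117, 121), (285, 117, 121), (286, 117, 121), (287, 117, 121), (288, 116, 121), (289, 116, 121), (290, 115, 120), (291, 113, 119), (292, 113, 118), (293, 113, 118), (294, 117, 123), (295, 127, 134), (296, 139, 146), (297, 144, 151), (298, 143, 151), (299, 135, 143), (300, 121, 128), (301, 112, 119), (302, 115, 122), (303, 121, 128), (304, 125, 132), (305, 127, 135), (306, 127, 135), (307, 127, 135), (308, 127, 135), (309, 127, 136), (310, 127, 136), (311, 127, 135)]
lampR [(262, 145, 143), (263, 146, 144), (264, 147, 145), (265, 148, 146), (266, 148, 147), (267, 149, 148), (268, 151, 150), (269, 152, 151), (270, 153, 152), (271, 152, 151), (272, 148, 146), (273, 139, 138), (274, 130, 129), (275, 124, 124)
[... 3022 characters left out ...]
, 122, 129), (304, 137, 143), (305, 149, 156), (306, 157, 164), (307, 162, 169), (308, 167, 173), (309, 170, 177), (310, 175, 181), (311, 178, 185)]
0 [(268, 0.5671), (271, 0.5703), (274, 0.5735), (277, 0.5768), (280, 0.58), (283, 0.5833), (286, 0.5866), (289, 0.59), (292, 0.5933), (295, 0.5967), (298, 0.6001), (301, 0.6036)]
0.02 [(268, 0.5592), (271, 0.5622), (274, 0.5652), (277, 0.5683), (280, 0.5714), (283, 0.5744), (286, 0.5776), (289, 0.5807), (292, 0.5839), (295, 0.5871), (298, 0.5903), (301, 0.5935)]
0.022 [(268, 0.5584), (271, 0.5614), (274, 0.5644), (277, 0.5674), (280, 0.5705), (283, 0.5736), (286, 0.5767), (289, 0.5798), (292, 0.5829), (295, 0.5861), (298, 0.5893), (301, 0.5925)]
```

Paddle is home: lamp foot edge at row 274.5 (x≈0.574), bed rear top edge at row 284.5 (x≈0.576), so flush within about 2 mm. The lamp centre at 0.661 agrees with the contact. Next is the knob at about (0.653,−0.197).

>>> {"api": "step_arm", "payload": {"deltas": [{"offset": [-3, 0, 0], "roll": 0}, {"offset": [-4, -0.1, 0], "roll": 0}, {"offset": [-4, 0, 0], "roll": 0}, {"offset": [-2.7, 0, 0], "roll": 0}, {"offset": [0, 0, 2], "roll": 0}, {"offset": [0, 0, 2.5], "roll": 0}, {"offset": [0, 0, 2], "roll": 0}, {"offset": [0, 0, 1], "roll": 0}, {"offset": [0, 0, 0], "roll": 0}, {"offset": [0, 0, 0], "roll": 0}], "fingers": 5}}

```text
t: 26.08
tool_pos: [0.6547, -0.1971, 0.1031]
orientation: [-0.063, 3.139, -0.001]
force: [0.4, -0.1, -0.3]
opening: 0.05
```

>>> {"api": "step_arm", "payload": {"deltas": [{"offset": [0, 0, 0], "roll": 0}, {"offset": [0, 0, 0], "roll": 0}, {"offset": [0, 0, 0], "roll": 0}, {"offset": [0, 0, 0], "roll": 0}, {"offset": [0, 0, 0], "roll": 0}], "fingers": 0.6, "grip_force": 15}}

```text
t: 26.7
tool_pos: [0.6541, -0.1963, 0.1018]
orientation: [0.064, -3.141, -0.001]
force: [0.8, 2.5, 0.9]
opening: 0.0119
```

```bash
python3 b.py w8 knob_grip lamp handle_mid handle_end; python3 -c "
from plant import robot;s=robot.read_state();print(s['force'],s['wrist_torque'],s['opening'])"
```

```text
26.7 [ 0.6541 -0.1963  0.1018] [ 0.0635 -3.1409 -0.0012] [-0.3669  0.4259  1.3536  0.0007  1.3625 -1.9783]
knob_grip 0.83 [316.6 315.3] [ 0.6527 -0.1979  0.118 ]
lamp 0.57 [319.9 249.1] [ 0.6606 -0.1956  0.    ]
handle_mid 0.89 [320.9  60.7] [ 0.5225 -0.2005  0.011 ]
handle_end 0.58 [322.7  15.9] [ 0.4896 -0.2006  0.011 ]
[-1.13982047  4.3281637   1.85641984] [ 0.82317493  0.03031271 -0.03526252] 0.011858156833683
```

>>> {"api": "step_arm", "payload": {"deltas": [{"offset": [0, 0, 0], "roll": 0.1}, {"offset": [0, 0, 0], "roll": 0.15}, {"offset": [0, 0, 0], "roll": 0.15}, {"offset": [0, 0, 0], "roll": 0.15}, {"offset": [0, 0, 0], "roll": 0.15}, {"offset": [0, 0, 0], "roll": 0.15}, {"offset": [0, 0, 0], "roll": 0.15}, {"offset": [0, 0, 0], "roll": 0}]}}

```text
t: 27.95
tool_pos: [0.6533, -0.1979, 0.1018]
orientation: [-1.451, -2.786, 0.003]
force: [-4.7, -2.4, 1.9]
opening: 0.0118
```

>>> {"api": "step_arm", "payload": {"deltas": [{"offset": [0, 0, 0], "roll": 0.1}, {"offset": [0, 0, 0], "roll": 0.1}, {"offset": [0, 0, 0], "roll": 0.04}, {"offset": [0, 0, 0], "roll": 0}, {"offset": [0, 0, 0], "roll": 0}]}}

```text
t: 28.58
tool_pos: [0.6529, -0.1982, 0.1018]
orientation: [-1.771, -2.594, 0.004]
force: [-6.6, -2.3, 4.4]
opening: 0.0118
```

Run:
```python
from plant import robot
import numpy as np
s=robot.read_state();o=s['orientation'];print(s['t'],s['tool_pos'],o,s['force'],s['wrist_torque'],s['opening'],'yaw',np.degrees(2*np.arctan2(o[1],o[0]))%360)
```

```text
28.575 [ 0.65288266 -0.1981716   0.10183366] [-1.7706643  -2.59383717  0.00393398] [-6.61335074 -2.25700819  4.3813943 ] [-0.41517805  1.19844202  0.08490732] 0.011817654241274914 yaw 111.36176321992002
```

>>> {"api": "step_arm", "payload": {"deltas": [{"offset": [0, 0, 0], "roll": 0.05}, {"offset": [0, 0, 0], "roll": 0.03}, {"offset": [0, 0, 0], "roll": 0}, {"offset": [0, 0, 0], "roll": 0}]}}

```text
t: 29.08
tool_pos: [0.6529, -0.1983, 0.1018]
orientation: [-1.873, -2.521, 0.004]
force: [-6.7, -3.7, 4.0]
opening: 0.0122
```

Run:
```python
from plant import robot,cams
import numpy as np
s=robot.read_state();o=s['orientation'];print(s['t'],s['tool_pos'],s['force'],s['wrist_torque'],s['opening'],'yaw',np.degrees(2*np.arctan2(o[1],o[0]))%360)
```

```text
29.075 [ 0.65292793 -0.19830978  0.10184554] [-6.72684954 -3.7027854   3.97621706] [-0.53779887  1.15960718  0.24792761] 0.01220411678333712 yaw 106.79288253855037
```

The torque jumped to 0.25 N m and the jaws were wedged slightly open, so the knob is at its hard stop. I'll let it spring back and rise.

>>> {"api": "step_arm", "payload": {"deltas": [{"offset": [0, 0, 0], "roll": 0}, {"offset": [0, 0, 0], "roll": 0}, {"offset": [0, 0, 0], "roll": 0}, {"offset": [0, 0, 0], "roll": 0}, {"offset": [0, 0, 0], "roll": 0}, {"offset": [0, 0, 0], "roll": 0}, {"offset": [0, 0, -3], "roll": 0}, {"offset": [0, 0, -5], "roll": 0}, {"offset": [0, 0, -5], "roll": 0}, {"offset": [0, 0, -2], "roll": 0}, {"offset": [0, 0, 0], "roll": 0}], "fingers": 9.3}}

```text
t: 30.45
tool_pos: [0.6549, -0.1971, 0.2534]
orientation: [1.874, 2.518, 0.001]
force: [0.6, -0.1, -0.7]
opening: 0.0929
```

>>> {"api": "step_arm", "payload": {"deltas": [{"offset": [-5, 0, 0], "roll": 0}, {"offset": [-5, 0, 0], "roll": 0}, {"offset": [-5, 0, 0], "roll": 0}, {"offset": [-5, 0, 0], "roll": 0}, {"offset": [0, 0, 0], "roll": 0}, {"offset": [0, 0, 0], "roll": 0}]}}

```text
t: 31.2
tool_pos: [0.7108, -0.3878, 0.248]
orientation: [-1.873, -2.516, -0.0]
force: [-0.1, 0.2, -0.3]
opening: 0.0934
```

```bash
cat > z.py <<'E'
from h import *
np.set_printoptions(precision=4,suppress=True)
s=robot.read_state();print(s['t'],s['tool_pos'],s['force'],s['opening'])
p=cams.read_camera('wrist');S=cams.read_camera('side');T=cams.read_camera('top')
for t in('handle_mid','handle_end','knob_grip'):
    for im,f,n in((p,fray,'w'),(S,ray,'side'),(T,ray,'top')):
        for d in cams.pinpoint(im,t)[:3]:
            X=onz(f(im,d['xy']),.118 if t[0]=='k' else .011)
            if X[1]<-.1:print(t,n,round(d['score'],2),np.round(d['xy']),X)
B=lambda im:cv2.cvtColor(im['pixels'],cv2.COLOR_RGB2BGR)
a=cv2.resize(B(T)[165:315,350:480],(347,400),interpolation=cv2.INTER_CUBIC)
b=cv2.resize(B(S)[150:260,240:380],(453,400),interpolation=cv2.INTER_CUBIC)
cv2.imwrite('pics/z.png',np.hstack([a,b]))
E
python3 z.py
```

```text
31.2 [ 0.7108 -0.3878  0.248 ] [-0.1395  0.1863 -0.2582] 0.09336479740732946
handle_mid w 0.67 [208.   3.] [ 0.5247 -0.2     0.011 ]
handle_mid side 0.73 [350. 220.] [ 0.5265 -0.1926  0.011 ]
handle_mid side 0.54 [308. 174.] [ 0.7295 -0.3894  0.011 ]
handle_mid top 0.75 [413. 269.] [ 0.5214 -0.1996  0.011 ]
handle_end w 0.97 [181.   0.] [ 0.4906 -0.2013  0.011 ]
handle_end side 0.67 [363. 220.] [ 0.4959 -0.2074  0.011 ]
handle_end top 0.67 [413. 281.] [ 0.4897 -0.1996  0.011 ]
knob_grip side 0.74 [308. 172.] [ 0.6528 -0.2023  0.118 ]
knob_grip top 0.46 [419. 206.] [ 0.6546 -0.1985  0.118 ]
```

View pics/z.png

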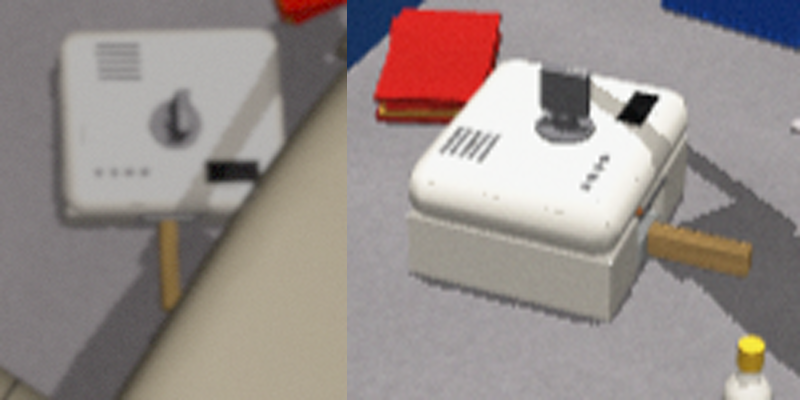

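The paddle is home, with its handle sticking out of the bay. The knob bar lies along the lamp's x again at crop (177,118), and the robot is clear. I'm handing in.

```bash
python3 -c "
from plant import robot
print(robot.close_job())"
```

```text
the job is handed in; nothing more can be done
None
```

I finished the job and handed it in at about 31 s of the 64 s allowed. `close_job` reports no verdict, so success rests on my own checks.

**What I did**
- **Drawing out:** I pulled the paddle out by its bed and put it down with the handle's end about 6 cm clear of the riser.
- **Lamp:** I took it again by the handle, carried it level over the glue bottle, lowered it and slid it into the lamp's bay. It met the stop with about 23 N.
- **Timer:** I then turned the knob about 75° at the wrist. The torque jumped to 0.25 N m, which I took as the hard stop. I let it spring back and moved the arm clear.

**What the last checks showed**
- **Paddle home:** After release, the bed's rear edge was within about 2 mm of the lamp's front. In the final views, handle_end (x about 0.490) and handle_mid (about 0.524) are where they were before the knob was turned.
- **Knob:** It looks back at rest, along the lamp's x. I judged this by eye, not by a measured angle.
- **Robot:** It touches nothing; the force reading is near zero.

**What disagreed:** The first estimate of the bay mouth (x 0.582) was about 6 mm deeper than the contact implied (0.576). Closer wrist views gave about 0.574 to 0.577, which supports the contact being the stop. The side camera's positions scattered by up to 8 mm.

**Not checked:** I did not re-measure the other things on the table at the end. The force readings showed no unexpected contact.

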